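Clamp a jar in the hand-cranked jar stand

TASK

Stand the slim jar with the cream-coloured lid upright in the steel clamping stand, in front of its V-shaped stop. Then take the crank by its free-spinning grip and wind it round clockwise, seen from above, until you feel the padded jaw hold the jar firmly against the stop; do not overtighten it, it is glass. Let go and leave the jar clamped, and leave the other things on the table alone.

Things in the scene. Friction and masses are not known exactly. Their poses are not given: they have to be found in the camera images.
- slim_jar_center (a point): centre, half-way up, of the loose slim jar (cream-coloured lid, the narrowest jar on the table: 60 mm across, 92 mm tall, about 0.3 kg). Its lid band is the top 20 mm, about 56 mm across. Its z axis points up out of the lid
- slim_jar: the same slim jar; origin at the centre of its underside
- seat (a point): where the slim jar's underside is centred when it stands against both faces of the stand's V-shaped stop; on the steel base plate (80 x 260 mm, top 8 mm above the table, fixed to it). Its axes are the stand's: +y runs from the stop towards jaw and crank, z up. Stop faces 45 mm high above the plate. A jar set up to 15 mm short on the +y side is pushed home by the jaw
- jaw: steel jaw carriage, 70 mm wide, 50 mm high; origin at the lower edge, middle, of its front face, 10 mm above the table. Advances towards the stop (stand's -y) 6 mm per radian of the crank. A rubber pad, 36 mm wide, 30 mm high, centred 37 mm above the table, stands 10 to 18 mm ahead of the origin: how far is set differently each time
- crank_axis (a point): point on the crank's upright turning axis, at the middle height of its grip (110 mm above the table). The top of the gear case is at 70 mm, the crank arm's top at 86 mm, the nut on the axis ends at 92 mm
- grip_center (a point): centre of the crank's black grip: an upright round handle 22 mm across and 44 mm tall (88 to 132 mm above the table) that spins freely on its pin and goes round crank_axis in a level circle of radius 45 mm
- crank_grip: the same crank grip; origin at the centre of its underside, 22 mm below grip_center
- crank (a joint): crank angle, rad, growing as wound clockwise seen from above (jaw closes). Starts at 0 to 2.5; the jaw bites a fully seated jar somewhere between 10.2 and 11.8. It drags with about 5.5 N at the grip (0.24 N m) and stays where it is left; once it bites, each 10 N of squeeze adds about 1.3 N at the grip. The squeeze grows by roughly 10 N per 0.1 rad: wind slowly there
- squat_jar: bystander: short wide preserve jar, 70 mm across, 86 mm tall, grey lid; origin at the centre of its underside. Leave alone
- tall_jar: bystander: tall pickle jar with white lid, 68 mm across, 122 mm tall; origin at the centre of its underside. Leave alone
- tape_roll: bystander: roll of tape lying flat, 66 mm across, 24 mm high; origin at the centre of its underside. Leave alone
- pen: bystander: fat marker pen lying down, 125 mm long, 17 mm thick; origin at the centre of its underside. Leave alone
Not all that is in view belongs to the job. What is shaped like the slim_jar but red is not meant.

How it is judged:
On the way, in this order (a step that is already met when the one before it is completed fails the run):
1. the slim jar stands upright on the stand's plate within 25 mm of its seat, let go (horizontal distance between slim_jar_center and seat below 0.025 m and angle between slim_jar_center's own z axis and vertical below 0.1 rad and z of slim_jar_center in the frame of seat between 0.04 and 0.052 m and contact force between the fingers and slim_jar below 0.3 N), for 0.2 s.
2. the crank is being wound by its grip, past 5 rad (value of joint crank above 5 rad and contact force between the fingers and crank_grip above 0.5 N), for 0.2 s.
At the end, for the whole second after the job is handed in: the slim jar stands upright (within 0.1 rad) on the stand's plate, centred within 5 mm of its seat, squeezed between jaw pad and stop with 8 to 50 N, all at rest (contact force between jaw and slim_jar between 8 and 50 N and horizontal distance between slim_jar_center and seat below 0.005 m and angle between slim_jar_center's own z axis and vertical below 0.1 rad and z of slim_jar_center in the frame of seat between 0.04 and 0.052 m and linear speed of slim_jar below 0.02 m/s and velocity of joint crank between -0.1 and 0.1 rad/s); the robot touches nothing.
It fails at once if the glass is over-squeezed: more than 50 N between jaw and jar (contact force between jaw and slim_jar above 50 N).
It fails at once if the slim jar is tipped by more than 0.5 rad (angle between slim_jar_center's own z axis and vertical above 0.5 rad).
It fails at once if another jar, the tape roll or the pen is moved by more than 30 mm (distance of any of squat_jar, tall_jar, tape_roll, pen from where it was at the start of the episode above 0.03 m).
It also fails if it takes over 72 s, if anything falls off the work surface, if the arm or the gripper's body presses on something with over 40 N, if the wrist force passes 120 N, or if a joint passes its speed limit or range.

ROBOT

A 6-joint arm with a two-finger parallel gripper is mounted at the origin on a cart in front of the work surface, level with it; the furniture and walls round the work are solid. World frame = base frame: x ahead of the robot, y to its left, z up, the work surface at z = 0. Lengths are in m, angles in rad, forces in N, time in s.
With the tool pointing down it reaches from about 0.25 to 0.725 m from the base axis. Payload 4 kg.
Tool frame: the origin (TCP) lies on the centre line of the jaws, within the pads' length; the fingertips stand 22 mm ahead of it and the grasp point (between the pads) lies 3 mm ahead of it; z points along the fingers, y is the line along which they close (so a half turn about z gives the same grasp; the last joint's range is limited). The gripper opens to 85 mm and grips with 20 to 120 N. Pads are 22 mm wide; open, the fingers measure 114 mm over their backs; the gripper's body (76 mm by 85 mm) begins 54 mm behind the grasp point. The pads swing forward as they close: fully open they stand 13 mm farther back than shut.
Start: joints at [1.282, 0.241, 0.005, 1.335, 0, 1.571], TCP at [0.142, 0.479, 0.253] pointing down, gripper open.
Joint ranges: [-2.72, 2.72], [-1.05, 1.87], [-1.09, 1.28], [-1.99, 2.15], [-1.42, 1.44], [-3.14, 3.14]. Speed limits (rad/s): [2.79, 2.79, 3.14, 3.14, 3.14, 3.14].

INTERFACE

Orientations are given as a unit quaternion [x, y, z, w].
In Python, from workcell import bot gives the robot as it stands.
- The arm moves only by the shell command python3 -m inch 'ROWS'. ROWS is JSON, one flat list of numbers, 7 for each row, row after row: the shift along the world's x, y, z in mm, then the turn, a rotation vector about the world's x, y, z in rad, then the opening in per cent of the stroke, from 0 (shut) to 100 (fully open). A call has 1 to 8 rows; each row is the pose to reach, as a shift and turn from the pose commanded when the call began; what a row does not reach only later rows make up. A row lasts 1/12 s, in which the tool goes at most 41.7 mm and 7.16 degrees, less where a joint would pass 70% of its speed; a pose out of reach is approached as far as the arm can. A call with a gripper value outside its range is refused whole. The fingers move at their own pace and stop on an object; the grip force is fixed at half the most. Time passes only in rows, so rows that repeat a pose let the fingers close. It gives the time, the measured TCP pose, the force, the opening and the grip force at its end, in the units of the state.
- bot.get_obs(): the state, without advancing time (a new reading comes with each control period).
- bot.camera(name): name is "scene" or "top" or "wrist"; returns the picture (384x512x3 uint8, blue, green, red); there is no depth.
- bot.camera_info(name): a dict with "intrinsics" (3x3 intrinsics, pixels), "distortion" ([k1, k2, p1, p2, k3] as OpenCV has them; the pictures are not rectified), "camera_from_world" (4x4, takes a point from world to camera coordinates); the wrist camera has in their place "hand_eye" (4x4, takes a point from camera to tool coordinates, whose origin is the TCP and whose axes are the flange's). Camera axes: x right, y down, z forward; pixel columns grow to the right and rows downward; lengths in m; the calibration is good to about 2 mm. A picture is of the moment at which its call begins: read the wrist's pose just before it. camera_info takes no time and is no camera call.
- bot.job_done(): hands the job in; it is judged then, once.
Trained networks look in the newest picture that a camera, given by its name, has taken for a name from the list of things; names that differ only in an ending like _2 or _b are one class to them, and where a whole thing is asked for, a point or a joint stands for the part that bears it (a point fixed in the world has none). Each returns a list of dicts, best first, with "confidence" (0 to 1); they miss things now and then, are a little off and sometimes report something else, mostly with a low value. They report only what shows in the picture. A call takes as long as a camera call. They do not tell look-alikes from the thing itself.
- bot.silhouettes(camera, target): "mask" (384x512 bool, what is visible of it) and "uv" ([column, row] in pixels, amid what is visible of it).
- bot.spot_point(camera, target): "uv" ([column, row] in pixels: a listed point, or the origin of a listed thing).
The state is a dict: "clock": time; "joint_pos": joint angles; "joint_vel": joint speeds; "tau": joint torques, N m; "eef_pos": TCP position; "tool_rot": TCP orientation; "ft_force": force on the tool from outside, world axes, zero at the start; "ft_torque": the same for the moment, N m; "grip_width": finger opening in m; "grasp_force": force on a finger pad.
Only numpy, scipy, OpenCV 4.12 (cv2) and the standard library are available. Lean on these libraries where they do the work, as an engineer would, in place of code of your own. Each camera call takes 0.05 s, during which the arm holds its last target. There are 200 camera calls.

## Working session

There is one attempt and no reset: what is moved stays moved. The work goes in short steps, Python scripts to look and compute and a shell command to move; the robot and the scene stay as the last step left them, time stands still between calls to the robot, and variables do not carry over. Pictures are saved under pics/ and viewed, at most 13 in all, crops included, and the job is handed in when it is done.

```bash
mkdir -p pics; ls
python3 - <<'E'
from workcell import bot
import cv2,numpy as np
o=bot.get_obs();print(o['clock'],o['eef_pos'],o['tool_rot'],o['grip_width'])
a=bot.camera('top');b=bot.camera('scene')
for n in('top','scene'):
  i=bot.camera_info(n);print(n,np.round(i['intrinsics'],1).tolist(),i['distortion'],np.round(i['camera_from_world'],3).tolist())
print(bot.camera_info('wrist'))
cv2.imwrite('pics/top.png',a);cv2.imwrite('pics/scene.png',b)
for c in('top','scene'):
  for t in('slim_jar_center','seat','crank_axis','grip_center','jaw','squat_jar','tall_jar','tape_roll','pen'):
    print(c,t,[(np.round(d['uv'],1).tolist(),round(d['confidence'],2)) for d in bot.spot_point(c,t)[:3]])
print(bot.get_obs()['clock'])
E
```

```text
pics
0.0 [0.14222107 0.47870965 0.25240226] [ 1.43877913e-01  9.89594869e-01 -1.05819468e-03 -1.45056665e-04] 0.08539170526873306
top [[416.2, 0.0, 253.0], [0.0, 416.2, 199.4], [0.0, 0.0, 1.0]] [0.03101862 0.         0.         0.         0.        ] [[0.011, -1.0, 0.003, -0.058], [-0.995, -0.011, -0.101, 0.589], [0.101, -0.002, -0.995, 1.427], [0.0, 0.0, 0.0, 1.0]]
scene [[491.6, 0.0, 253.2], [0.0, 491.6, 193.4], [0.0, 0.0, 1.0]] [-0.02024907  0.          0.          0.          0.        ] [[0.806, -0.591, 0.006, -0.473], [-0.411, -0.568, -0.713, 0.288], [0.426, 0.573, -0.701, 1.42], [0.0, 0.0, 0.0, 1.0]]
{'intrinsics': array([[321.51018159,   0.        , 254.48748783],
       [  0.        , 321.51018159, 191.45424751],
       [  0.        ,   0.        ,   1.        ]]), 'distortion': array([0.01325071, 0.        , 0.        , 0.        , 0.        ]), 'hand_eye': array([[-2.75972072e-05, -9.54266002e-01, -2.98958853e-01,
         7.62574644e-02],
       [ 9.99999762e-01,  1.79637593e-04, -6.65707828e-04,
         1.30101487e-04],
       [ 6.88966597e-04, -2.98958801e-01,  9.54265
[... 319 characters left out ...]
3, 186.9], 0.56)]
top grip_center [([299.6, 186.7], 0.56)]
top jaw [([344.5, 216.6], 0.38)]
top squat_jar [([222.6, 229.4], 0.75)]
top tall_jar [([279.0, 165.3], 0.74)]
top tape_roll [([187.4, 231.5], 0.56)]
top pen [([264.3, 244.1], 0.64)]
scene slim_jar_center [([190.6, 155.0], 0.83), ([155.2, 165.8], 0.59), ([209.3, 142.1], 0.56)]
scene seat [([314.9, 292.1], 0.92)]
scene crank_axis [([314.5, 228.5], 0.93)]
scene grip_center [([303.2, 222.6], 0.58)]
scene jaw [([316.0, 262.5], 0.88)]
scene squat_jar [([216.8, 209.9], 0.95), ([231.8, 247.3], 0.43)]
scene tall_jar [([312.8, 214.6], 0.85)]
scene tape_roll [([196.2, 187.9], 0.67)]
scene pen [([190.9, 156.1], 0.68), ([229.2, 248.1], 0.49)]
1.0
```

Run:
```python
import cv2
for n in('top','scene'):
  i=cv2.imread(f'pics/{n}.png');cv2.imwrite(f'pics/{n}b.png',cv2.resize(i[100:340,90:420],None,fx=2.4,fy=2.4,interpolation=cv2.INTER_CUBIC))
```

```text
(no output)
```

View pics/topb.png

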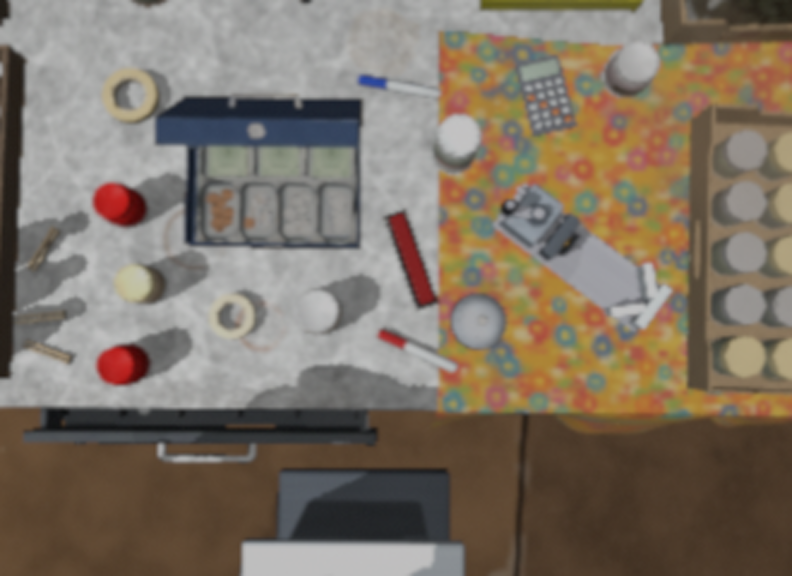

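View pics/sceneb.png

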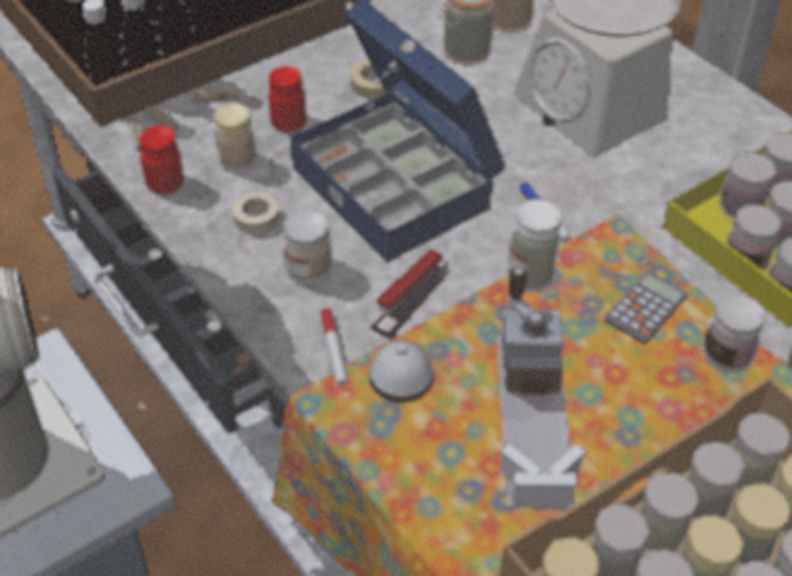

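The top crop shows the cream lid at full-image (147,218). Look-alikes are the red jars at (140,185) and (141,252), plus cream-lidded jars in the crate at about (412,162), (412,185) and (400,248). By the description I choose (147,218). The stand runs from the crank (~(315,188)) to the V stop (~(355,222)).

```bash
cat > h.py <<'E'
from workcell import bot
import cv2,numpy as np
from scipy.spatial.transform import Rotation as R
def cam(n,o=None):
    i=bot.camera_info(n)
    if n=='wrist':
        T=np.eye(4);T[:3,:3]=R.from_quat(o['tool_rot']).as_matrix();T[:3,3]=o['eef_pos']
        T=T@i['hand_eye']
    else: T=np.linalg.inv(i['camera_from_world'])
    return i['intrinsics'],i['distortion'],T
def ray(n,uv,o=None):
    K,D,T=cam(n,o)
    p=cv2.undistortPoints(np.array([[uv]],float),K,D)[0,0]
    return T[:3,3],T[:3,:3]@np.array([p[0],p[1],1])
def at(n,uv,z,o=None):
    c,d=ray(n,uv,o);return (c+d*(z-c[2])/d[2])[:2]
def px(n,P,o=None):
    K,D,T=cam(n,o);W=np.linalg.inv(T)
    return cv2.projectPoints(np.array(P,float).reshape(-1,3),cv2.Rodrigues(W[:3,:3])[0],W[:3,3],K,D)[0][:,0]
def tri(l):
    A=np.zeros((3,3));b=np.zeros(3)
    for c,d in l:
        d=d/np.linalg.norm(d);M=np.eye(3)-np.outer(d,d);A+=M;b+=M@c
    return np.linalg.solve(A,b)
E
python3 - <<'E'
from h import *
np.set_printoptions(precision=4,suppress=True)
for n,z,t,s in[('jar',.046,(149.3,217),None),('seat',.008,(347.7,215.3),(314.9,292.1)),('axis',.11,(317.3,186.9),(314.5,228.5)),('grip',.11,(299.6,186.7),(303.2,222.6)),('jaw',.01,None,(316,262.5)),('tall',0,(279,165.3),(312.8,214.6)),('squat',0,(222.6,229.4),(216.8,209.9))]:
  print(n,t and at('top',t,z),s and at('scene',s,z), t and s and tri([ray('top',t),ray('scene',s)]))
print('lid top',at('top',(147.5,218),.092))
for n,s in[('top',0),('scene',0)]:
  m=bot.camera(n)
  for t in('slim_jar','crank_grip','jaw'):
    print(n,t,[(np.round(d['uv'],1).tolist(),int(d['mask'].sum()),round(d['confidence'],2)) for d in bot.silhouettes(n,t)[:4]])
# stand drawn
E
```

```text
jar [0.5231 0.3043] None None
seat [ 0.5389 -0.387 ] [ 0.5254 -0.3851] [ 0.5343 -0.3849  0.0016]
axis [ 0.6253 -0.2642] [ 0.619  -0.2623] [ 0.623  -0.2626  0.1083]
grip [ 0.6254 -0.2055] [ 0.6072 -0.2247] [ 0.6274 -0.2075  0.082 ]
jaw None [ 0.5978 -0.3076] None
tall [ 0.717  -0.1439] [ 0.7283 -0.1451] [ 0.72   -0.1464  0.0053]
squat [0.4844 0.055 ] [0.4798 0.0617] [0.4812 0.0567 0.0037]
lid top [0.5171 0.2988]
top slim_jar [([148.2, 217.5], 338, 0.9), ([140.7, 187.4], 334, 0.66), ([141.0, 251.4], 326, 0.61)]
top crank_grip [([331.8, 204.4], 1838, 0.37)]
top jaw [([324.6, 196.5], 168, 0.68)]
scene slim_jar [([155.7, 169.3], 461, 0.97), ([207.8, 142.0], 388, 0.82), ([188.8, 160.8], 418, 0.67), ([314.3, 273.6], 2400, 0.53)]
scene crank_grip [([304.3, 219.5], 56, 0.46)]
scene jaw [([312.1, 258.3], 350, 0.78)]
```

```bash
python3 -m inch '[300,-140,-30,0,0,0.29,100,377,-177,-45,0,0,0.29,100,377,-177,-45,0,0,0.29,100,377,-177,-45,0,0,0.29,100,377,-177,-45,0,0,0.29,100,377,-177,-45,0,0,0.29,100,377,-177,-45,0,0,0.29,100,377,-177,-45,0,0,0.29,100]'; python3 -m inch '[0,0,0,0,0,0,100]'; python3 -c "
from h import *
print(bot.get_obs()['clock'],bot.get_obs()['eef_pos'])"
```

```text
clock: 2.07
eef_pos: [0.4352, 0.3416, 0.2187]
tool_rot: [-0.001, 1.0, 0.0, 0.0]
ft_force: [-0.6, 0.9, 0.1]
grip_width: 0.0856
grasp_force: 0.0
clock: 2.15
eef_pos: [0.4393, 0.339, 0.2174]
tool_rot: [0.004, 1.0, -0.001, 0.001]
ft_force: [0.2, 0.2, 0.1]
grip_width: 0.0855
grasp_force: 0.0
2.15 [0.439267   0.33901064 0.21738252]
```

```bash
python3 -m inch '[40,-18,-6,0,0,0,100,80,-37,-12,0,0,0,100,80,-37,-12,0,0,0,100,80,-37,-12,0,0,0,100]'
python3 - <<'E'
from h import *
o=bot.get_obs();w=bot.camera('wrist');cv2.imwrite('pics/w1.png',w);print(o['clock'],o['eef_pos'],R.from_quat(o['tool_rot']).as_matrix()[:,1])
for d in bot.silhouettes('wrist','slim_jar')[:3]:
  (c,r)=cv2.minEnclosingCircle(np.argwhere(d['mask'])[:,::-1].astype(np.float32));print('sil',d['uv'],d['mask'].sum(),d['confidence'])
for d in bot.spot_point('wrist','slim_jar_center')[:3]: print(d['uv'],d['confidence'],at('wrist',d['uv'],.046,o))
print(px('wrist',[[.519,.302,.092],[.519,.302,0]],o))
E
```

```text
clock: 2.48
eef_pos: [0.5151, 0.3042, 0.2055]
tool_rot: [0.001, 1.0, -0.0, -0.001]
ft_force: [0.4, 0.0, -0.4]
grip_width: 0.0859
grasp_force: 0.0
2.4833 [0.51511747 0.30416567 0.20547304] [ 2.93273037e-03  9.99995345e-01 -8.42045659e-04]
sil [257.3, 188.9] 4693 0.96
sil [296.6, 299.6] 5232 0.73
sil [287.1, 38.0] 5705 0.57
[290.0, 289.6] 0.63 [0.62989323 0.3393288 ]
[[251.91075728 200.16362577]
 [252.71553052 171.60233926]]
```

View pics/w1.png

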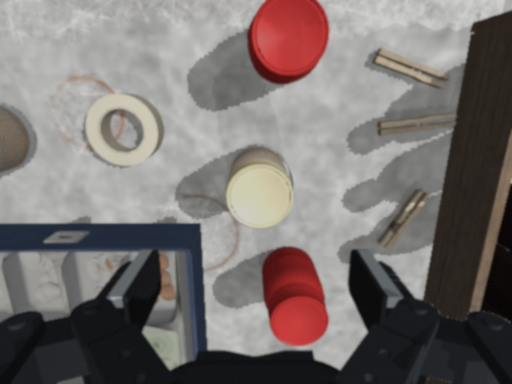

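The wrist view shows the chosen cream-lidded jar, lid at (260,196). The red jars at (289,38) and (297,310) and the tape roll at (122,130) are clear of it.

Run:
```python
from h import *
o=bot.get_obs();print(at('wrist',(260,196),.092,o),at('wrist',(257.3,188.9),.06,o), at('wrist',(289,38),.092,o),at('wrist',(297,320),.092,o))
```

```text
[0.51341903 0.3104576 ] [0.51741882 0.30864749] [0.40274754 0.32896083] [0.62731601 0.34357245]
```

```bash
python3 -m inch '[-3,6,-30,0,0,0,100,-3,6,-70,0,0,0,100,-3,6,-100,0,0,0,100,-3,6,-100,0,0,0,100]'
python3 - <<'E'
from h import *
o=bot.get_obs();w=bot.camera('wrist');cv2.imwrite('pics/w2.png',w);print(o['clock'],o['eef_pos'],o['ft_force'])
E
```

```text
clock: 2.97
eef_pos: [0.5047, 0.3105, 0.1006]
tool_rot: [-0.002, 1.0, -0.003, -0.005]
ft_force: [-0.7, -0.9, -1.0]
grip_width: 0.0856
grasp_force: 0.0
2.9667 [0.50469237 0.31047133 0.10060928] [-0.69863324 -0.90940981 -1.02528162]
```

View pics/w2.png

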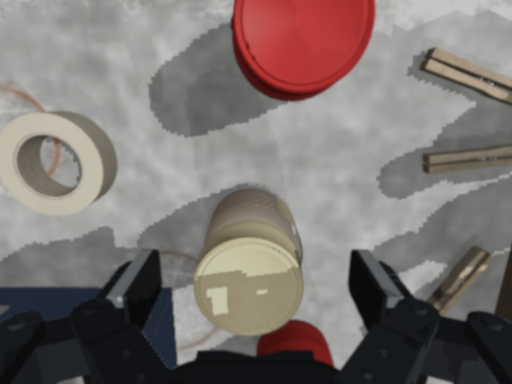

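The lid is now at (249,286), centred between the fingers at columns ~150 and ~360.

```bash
python3 - <<'E'
from h import *
o=bot.get_obs();print(o['eef_pos'],o['clock'],at('wrist',(249,286),.092,o),px('wrist',[[.515,.309,.092]],o))
E
python3 -m inch '[0,0,0,0,0,0,100]'
```

```text
[0.5065429  0.31135958 0.10396563] 3.0167 [0.51867967 0.30873778] [[249.54665671 279.18941346]]
clock: 3.1
eef_pos: [0.5099, 0.3128, 0.108]
tool_rot: [-0.001, 1.0, 0.0, 0.0]
ft_force: [0.6, -0.0, 0.6]
grip_width: 0.0855
grasp_force: 0.0
```

```bash
python3 -m inch '[6,-3,-14,0,0,0,100,6,-3,-28,0,0,0,100,6,-3,-28,0,0,0,100,6,-3,-28,0,0,0,100]'; python3 -m inch '[0,0,0,0,0,0,50,0,0,0,0,0,0,30,0,0,0,0,0,0,30,0,0,0,0,0,0,30,0,0,0,0,0,0,30,0,0,0,0,0,0,30]'
```

```text
clock: 3.43
eef_pos: [0.5172, 0.3096, 0.0809]
tool_rot: [-0.001, 1.0, 0.001, 0.001]
ft_force: [0.8, 0.6, -0.0]
grip_width: 0.0856
grasp_force: 0.0
clock: 3.93
eef_pos: [0.5176, 0.3092, 0.081]
tool_rot: [-0.001, 1.0, 0.001, 0.002]
ft_force: [-1.0, -1.1, 6.4]
grip_width: 0.0517
grasp_force: 63.1
```

```bash
python3 -m inch '[0,0,30,0,0,0,30,0,0,70,0,0,0,30,0,0,110,0,0,0,30,0,0,130,0,0,0,30,0,0,130,0,0,0,30]'; python3 -m inch '[-3,-30,10,0,0,-0.1,30,-6,-60,20,0,0,-0.22,30,-9,-95,30,0,0,-0.34,30,-12,-130,40,0,0,-0.46,30,-15,-165,40,0,0,-0.58,30,-18,-200,40,0,0,-0.7,30,-21,-235,40,0,0,-0.82,30,-24,-270,40,0,0,-0.94,30]';python3 -m inch '[-3,-35,0,0,0,-0.12,30,-6,-70,0,0,0,-0.24,30,-10,-105,0,0,0,-0.36,30,-14,-140,0,0,0,-0.48,30,-18,-175,0,0,0,-0.6,30,-22,-210,0,0,0,-0.72,30,-26,-245,0,0,0,-0.84,30,-30,-280,0,0,0,-0.96,30]'; python3 -m inch '[-4,-30,-20,0,0,-0.1,30,-8,-60,-20,0,0,-0.2,30,-10,-85,-20,0,0,-0.3,30,-10,-85,-20,0,0,-0.3,30,-10,-85,-20,0,0,-0.3,30]'
```

```text
clock: 4.35
eef_pos: [0.5192, 0.3105, 0.2156]
tool_rot: [-0.001, 1.0, 0.003, 0.005]
ft_force: [0.6, 0.5, -2.2]
grip_width: 0.0515
grasp_force: 64.9
clock: 5.02
eef_pos: [0.491, 0.0372, 0.2471]
tool_rot: [0.455, 0.891, -0.001, -0.001]
ft_force: [1.0, -0.6, -2.6]
grip_width: 0.0516
grasp_force: 64.9
clock: 5.68
eef_pos: [0.4611, -0.2424, 0.2469]
tool_rot: [0.815, 0.58, -0.001, -0.001]
ft_force: [1.0, -0.6, -2.6]
grip_width: 0.0516
grasp_force: 64.9
clock: 6.1
eef_pos: [0.4512, -0.3269, 0.2265]
tool_rot: [0.891, 0.453, -0.001, -0.002]
ft_force: [-0.4, 0.8, -2.7]
grip_width: 0.0516
grasp_force: 65.0
```

Run:
```python
from h import *
o=bot.get_obs();w=bot.camera('wrist');cv2.imwrite('pics/w3.png',w);o2=bot.get_obs();print(o['clock'],o['eef_pos'],o2['eef_pos'])
for t,z in(('seat',.008),('jaw',.01),('crank_axis',.11)):
 for d in bot.spot_point('wrist',t)[:3]: print(t,d['uv'],d['confidence'],at('wrist',d['uv'],z,o))
print(px('wrist',[[.534,-.385,.008]],o))
```

```text
6.1 [ 0.45124256 -0.32685345  0.22650523] [ 0.45155191 -0.32586057  0.2269763 ]
seat [345.9, 169.3] 0.72 [ 0.52770675 -0.38829623]
seat [250.7, 212.7] 0.43 [ 0.4148955  -0.36830506]
jaw [354.8, 64.6] 0.92 [ 0.58876531 -0.30286651]
[[349.34774533 163.51328242]]
```

View pics/w3.png

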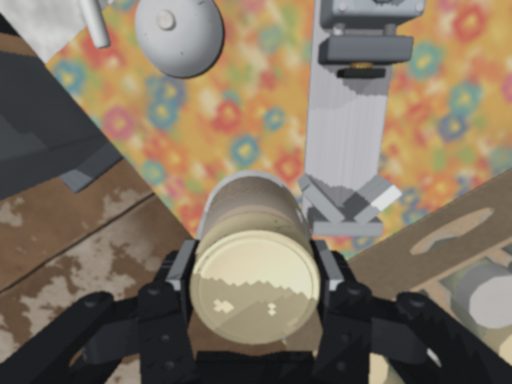

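The view shows the jar held at (255,285) and the V stop with its apex near (350,215). The jaw with its dark pad is at (362,72), and the plate's centre line is at about column 345.

Run:
```python
import cv2
i=cv2.imread('pics/w3.png');cv2.imwrite('pics/w3c.png',cv2.resize(i[40:250,280:430],None,fx=2.8*1,fy=2.8,interpolation=cv2.INTER_CUBIC))
```

```text
(no output)
```

View pics/w3c.png

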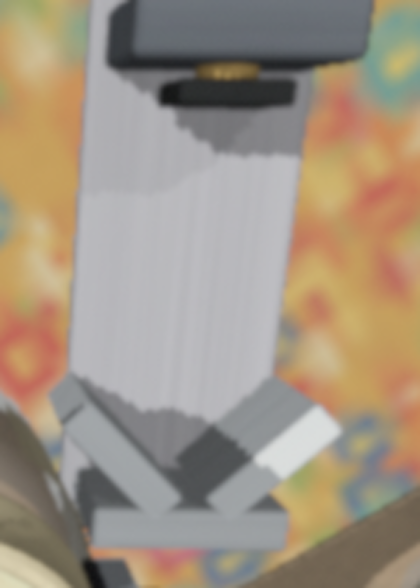

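Run:
```python
from h import *
o=bot.get_obs();print(o['eef_pos'],o['clock'])
o['eef_pos']=np.array([.4514,-.3264,.2267])
f=lambda x,y,z:at('wrist',(280+x/2.8,40+y/2.8),z,o)
a,b,c,d=f(95,405,.053),f(182,497,.053),f(318,405,.053),f(208,498,.053)
s=np.linalg.solve(np.c_[b-a,-(d-c)],c-a);ap=a+s[0]*(b-a)
u=(a-b)/np.linalg.norm(a-b);v=(c-d)/np.linalg.norm(c-d)
ang=np.arccos(u@v);bis=(u+v)/np.linalg.norm(u+v)
print('apex',ap,'ang',np.degrees(ang),'y dir',np.degrees(np.arctan2(*bis[::-1])),'seat',ap+bis*.03/np.sin(ang/2))
l1,l2,r1,r2=f(90,100,.008),f(70,350,.008),f(300,160,.008),f(275,375,.008)
dl=l1-l2;dr=r1-r2
print('plate dirs',np.degrees(np.arctan2(dl[1],dl[0])),np.degrees(np.arctan2(dr[1],dr[0])))
th=np.radians(54);n=np.array([np.sin(th),-np.cos(th)])
print('x coord',n@l1,n@l2,n@r1,n@r2,'apex',n@ap,'seatnet',n@np.array([.5277,-.3883]),n@np.array([.534,-.385]),'axis',n@np.array([.623,-.2626]))
y=np.array([np.cos(th),np.sin(th)])
print('y: apex',y@ap,y@np.array([.5277,-.3883]),y@np.array([.534,-.385]),'padtop',y@f(228,82,.052),'axis',y@np.array([.623,-.2626]))
```

```text
[ 0.45241048 -0.3249337   0.22823215] 6.3
apex [ 0.49941598 -0.41956767] ang 88.94821980638835 y dir 53.55629806170733 seat [ 0.52485319 -0.38512051]
plate dirs 52.3898864095255 54.374569284063334
x coord 0.6138596326995471 0.6113187546551073 0.6905770174944805 0.6910987166309265 apex 0.6506517030115448 seatnet 0.655155281396827 0.6583123971288241 axis 0.6583699947475957
y: apex -0.04588802818654906 -0.00396702128105404 0.002405781889825897 padtop 0.09515826333951807 axis 0.15374234945534954
```

```bash
python3 -m inch '[26,-19,0,0,0,0,30,52,-37,0,0,0,0,30,78,-56,0,0,0,0,30,78,-56,-30,0,0,0,30,78,-56,-70,0,0,0,30,78,-56,-90,0,0,0,30,78,-56,-90,0,0,0,30,78,-56,-90,0,0,0,30]'
python3 - <<'E'
from h import *
o=bot.get_obs();w=bot.camera('wrist');cv2.imwrite('pics/w4.png',w);print(o['clock'],o['eef_pos'],bot.get_obs()['eef_pos'])
E
```

```text
clock: 6.97
eef_pos: [0.53, -0.3804, 0.1374]
tool_rot: [0.891, 0.455, -0.001, -0.002]
ft_force: [-0.5, 0.1, -2.4]
grip_width: 0.0512
grasp_force: 65.0
6.9667 [ 0.52999273 -0.38044646  0.13736198] [ 0.53120831 -0.38160668  0.13981786]
```

View pics/w4.png

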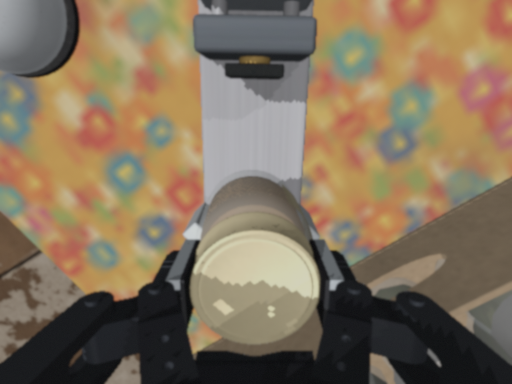

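The jar (column 256) is centred laterally on the plate (columns 204–302) and on the jaw pad (column 255), so I lower it.

```bash
python3 -m inch '[0,0,-12,0,0,0,30,0,0,-24,0,0,0,30,0,0,-34,0,0,0,30,0,0,-40,0,0,0,30,0,0,-44,0,0,0,30,0,0,-46,0,0,0,30,0,0,-46,0,0,0,30]'
```

```text
clock: 7.6
eef_pos: [0.5306, -0.3823, 0.0929]
tool_rot: [0.891, 0.454, 0.0, 0.0]
ft_force: [-0.8, 0.1, -3.4]
grip_width: 0.0516
grasp_force: 64.9
```

```bash
python3 -m inch '[0,0,-1,0,0,0,30,0,0,-2,0,0,0,30,0,0,-2,0,0,0,30]'; python3 -m inch '[0,0,-1,0,0,0,30,0,0,-2,0,0,0,30,0,0,-2,0,0,0,30]'
```

```text
clock: 7.85
eef_pos: [0.5306, -0.3824, 0.091]
tool_rot: [0.891, 0.454, 0.0, 0.0]
ft_force: [-0.5, 0.9, -2.8]
grip_width: 0.0517
grasp_force: 65.0
clock: 8.1
eef_pos: [0.5307, -0.3824, 0.0892]
tool_rot: [0.891, 0.454, 0.0, 0.0]
ft_force: [-0.4, -0.3, -0.2]
grip_width: 0.0512
grasp_force: 65.3
```

```bash
python3 -m inch '[0,0,0,0,0,0,65,0,0,0,0,0,0,80,0,0,0,0,0,0,100,0,0,0,0,0,0,100,0,0,0,0,0,0,100,0,0,0,0,0,0,100]';python3 -m inch '[0,0,10,0,0,0,100,0,0,40,0,0,0,100,0,0,80,0,0,0,100,0,0,120,0,0,0,100,0,0,140,0,0,0,100,0,0,140,0,0,0,100]'
python3 - <<'E'
from h import *
for n in('wrist','top','scene'):
  o=bot.get_obs();w=bot.camera(n)
  if n=='wrist':cv2.imwrite('pics/w5.png',w);print(o['eef_pos'])
  for t in('grip_center','crank_axis','slim_jar_center'):
    for d in bot.spot_point(n,t)[:2]: print(n,t,d['uv'],d['confidence'],at(n,d['uv'],.11 if t[0]!='s' else .054,o))
E
```

```text
clock: 8.6
eef_pos: [0.5306, -0.3823, 0.0889]
tool_rot: [0.891, 0.454, 0.0, 0.0]
ft_force: [-0.1, 0.6, 0.1]
grip_width: 0.0853
grasp_force: 0.0
clock: 9.1
eef_pos: [0.533, -0.3841, 0.2372]
tool_rot: [0.891, 0.454, 0.003, 0.006]
ft_force: [-0.6, 0.1, 1.3]
grip_width: 0.0853
grasp_force: 0.0
[ 0.53299802 -0.38405658  0.23722149]
top grip_center [301.5, 187.4] 0.5 [ 0.6230978  -0.21182827]
top crank_axis [315.9, 186.9] 0.65 [ 0.62528709 -0.25954429]
top slim_jar_center [137.5, 250.5] 0.84 [0.40870694 0.33786725]
top slim_jar_center [139.1, 181.4] 0.72 [0.64503138 0.34167726]
scene slim_jar_center [318.6, 279.2] 0.76 [ 0.53851213 -0.37943857]
scene slim_jar_center [156.8, 165.2] 0.67 [0.40138948 0.32447951]
```

```bash
python3 -m inch '[20,27,10,0,0,0,100,40,54,10,0,0,0,100,62,80,10,0,0,0,100,62,80,10,0,0,0,100,62,80,10,0,0,0,100,62,80,10,0,0,0,100,62,80,10,0,0,0,100]'
python3 - <<'E'
from h import *
n='wrist'
o=bot.get_obs();w=bot.camera(n);cv2.imwrite('pics/w6.png',w);print(o['clock'],o['eef_pos'],bot.get_obs()['eef_pos'])
for t in('grip_center','crank_axis','slim_jar_center','jaw'):
    for d in bot.spot_point(n,t)[:2]: print(n,t,d['uv'],d['confidence'],at(n,d['uv'],.11 if t[0]!='s' else .054,o))
E
```

```text
clock: 10.28
eef_pos: [0.5919, -0.303, 0.2386]
tool_rot: [0.891, 0.454, -0.0, -0.0]
ft_force: [-0.4, 0.5, 0.6]
grip_width: 0.0853
grasp_force: 0.0
10.2833 [ 0.5918945  -0.3029669   0.23857052] [ 0.59176909 -0.30321089  0.23865412]
wrist crank_axis [245.3, 122.7] 0.83 [ 0.61760231 -0.25595575]
wrist slim_jar_center [248.5, 261.5] 0.81 [ 0.52937093 -0.37819831]
wrist jaw [250.7, 164.7] 0.87 [ 0.60164134 -0.28466921]
```

View pics/w6.png

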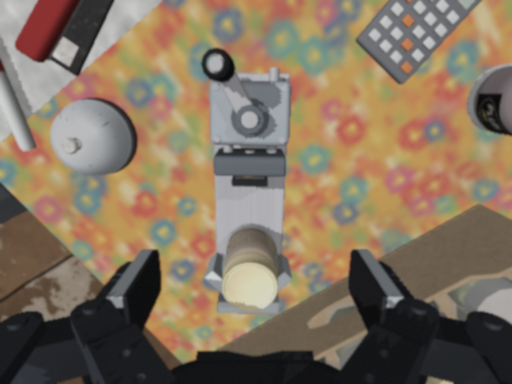

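The jar stands in the V (lid at (249,285)). The crank nut is at (249,119) and the grip top at (217,65), with nothing near the crank's circle.

Run:
```python
from h import *
o=bot.get_obs()
g=at('wrist',(217,65),.132,o);a=at('wrist',(249,119),.092,o)
print(g,a,np.linalg.norm(g-a),np.degrees(np.arctan2(*(g-a)[::-1])),at('wrist',(249,285),.1,o), at('wrist',(234,88),.086,o))
```

```text
[ 0.62654313 -0.21394851] [ 0.62048415 -0.25659635] 0.0430760891705396 81.91409819759406 [ 0.53145177 -0.37774287] [ 0.62482919 -0.23009538]
```

```bash
python3 -m inch '[12,30,0,0,0,0,100,24,60,0,0,0,0,100,35,90,0,0,0,0,100,35,90,-20,0,0,0,100,35,90,-50,0,0,0,100,35,90,-80,0,0,0,100,35,90,-80,0,0,0,100,35,90,-80,0,0,0,100]'; python3 -m inch '[0,0,0,0,0,0,100,0,0,0,0,0,0,100]'
python3 - <<'E'
from h import *
n='wrist'
o=bot.get_obs();w=bot.camera(n);cv2.imwrite('pics/w7.png',w);print(o['clock'],o['eef_pos'],bot.get_obs()['eef_pos'],px(n,[[.6268,-.2134,.132],[.6205,-.258,.092]],o))
E
```

```text
clock: 11.2
eef_pos: [0.6258, -0.2121, 0.1569]
tool_rot: [0.891, 0.454, -0.002, -0.002]
ft_force: [-0.5, -0.3, 0.9]
grip_width: 0.0854
grasp_force: 0.0
clock: 11.37
eef_pos: [0.6289, -0.2132, 0.1616]
tool_rot: [0.891, 0.454, 0.002, 0.002]
ft_force: [-0.7, 0.9, 0.4]
grip_width: 0.0856
grasp_force: 0.0
11.3667 [ 0.62885923 -0.21319048  0.16156466] [ 0.62887687 -0.21311874  0.1615621 ] [[250.96784782 248.44411358]
 [282.90381384 273.90171873]]
```

View pics/w7.png

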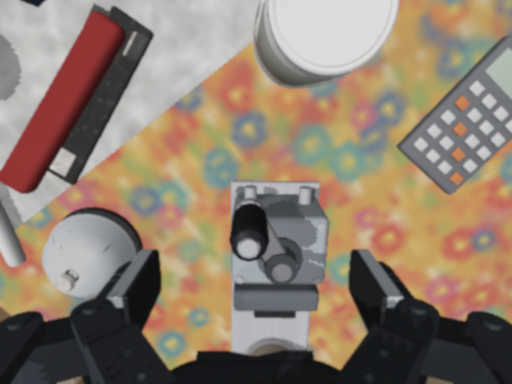

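The grip top is at (250,244) and the nut at (282,265). The grip lies between the open fingers, and the tall jar (330,30) and the dome (92,250) are clear.

```bash
python3 - <<'E'
from h import *
o=bot.get_obs()
g=at('wrist',(250,244),.132,o);a=at('wrist',(282,266),.092,o)
print(g,a,np.linalg.norm(g-a),np.degrees(np.arctan2(*(g-a)[::-1])))
E
python3 -m inch '[0,1,-14,0,0,0,100,0,1,-28,0,0,0,100,0,1,-41,0,0,0,100,0,1,-41,0,0,0,100]'; python3 -m inch '[0,0,0,0,0,0,60,0,0,0,0,0,0,30,0,0,0,0,0,0,5,0,0,0,0,0,0,5,0,0,0,0,0,0,5,0,0,0,0,0,0,5,0,0,0,0,0,0,5,0,0,0,0,0,0,5]'
```

```text
[ 0.62791887 -0.21098616] [ 0.62344755 -0.25263106] 0.04188425012056559 83.87175067831886
clock: 11.75
eef_pos: [0.6267, -0.2112, 0.1166]
tool_rot: [0.891, 0.454, -0.001, -0.001]
ft_force: [-0.2, 0.3, -0.6]
grip_width: 0.0855
grasp_force: 0.0
clock: 12.42
eef_pos: [0.6277, -0.2111, 0.1188]
tool_rot: [0.891, 0.454, 0.001, 0.0]
ft_force: [-2.1, 1.6, 5.7]
grip_width: 0.0207
grasp_force: 58.8
```

```bash
cat > arc.py <<'E'
import sys,numpy as np
# usage: arc.py phi_now_deg steps...(cumulative rad)
def arc(phi,steps,r=45):
    for s in steps: print(s,np.round([r*(np.cos(phi-s)-np.cos(phi)),r*(np.sin(phi-s)-np.sin(phi))],1))
if __name__=='__main__': arc(np.radians(float(sys.argv[1])),[float(x) for x in sys.argv[2:]])
E
python3 arc.py 82.7 .1 .2 .3 .4 .5 .6 .7 .8
```

```text
0.1 [ 4.4 -0.8]
0.2 [ 8.8 -2. ]
0.3 [12.9 -3.7]
0.4 [16.9 -5.8]
0.5 [20.7 -8.2]
0.6 [ 24.2 -11. ]
0.7 [ 27.4 -14.2]
0.8 [ 30.3 -17.6]
```

```bash
python3 -m inch '[4.4,-0.8,0,0,0,0,5,8.8,-2,0,0,0,0,5,12.9,-3.7,0,0,0,0,5,16.9,-5.8,0,0,0,0,5,20.7,-8.2,0,0,0,0,5,24.2,-11,0,0,0,0,5,27.4,-14.2,0,0,0,0,5,30.3,-17.6,0,0,0,0,5]'; python3 -m inch '[0,0,0,0,0,0,5]'; python3 arc.py 36.9 .2 .4 .6 .8 1 1.2 1.4 1.6
```

```text
clock: 13.08
eef_pos: [0.657, -0.2282, 0.1188]
tool_rot: [0.891, 0.454, -0.0, -0.001]
ft_force: [-5.3, 3.6, 7.8]
grip_width: 0.0207
grasp_force: 59.0
clock: 13.17
eef_pos: [0.6575, -0.229, 0.1188]
tool_rot: [0.891, 0.454, -0.0, -0.0]
ft_force: [-3.6, 1.8, 7.4]
grip_width: 0.0205
grasp_force: 59.0
0.2 [ 4.7 -7.7]
0.4 [  7.7 -16.1]
0.6 [  9. -25.]
0.8 [  8.5 -34. ]
1.0 [  6.2 -42.7]
1.2 [  2.2 -50.8]
1.4 [ -3.2 -57.9]
1.6 [-10.  -63.8]
```

```bash
python3 -m inch '[4.7,-7.7,0,0,0,0,5,7.7,-16.1,0,0,0,0,5,9,-25,0,0,0,0,5,8.5,-34,0,0,0,0,5,6.2,-42.7,0,0,0,0,5,2.2,-50.8,0,0,0,0,5,-3.2,-57.9,0,0,0,0,5,-10,-63.8,0,0,0,0,5]'; python3 -m inch '[0,0,0,0,0,0,5]'; python3 arc.py -54.8 .2 .4 .6 .8 1 1.2 1.4 1.6
```

```text
clock: 13.83
eef_pos: [0.6493, -0.2908, 0.1188]
tool_rot: [0.89, 0.455, 0.002, -0.001]
ft_force: [1.9, 6.1, 3.9]
grip_width: 0.0203
grasp_force: 59.5
clock: 13.92
eef_pos: [0.6477, -0.2921, 0.1188]
tool_rot: [0.891, 0.454, 0.001, -0.001]
ft_force: [-1.0, 3.8, 5.4]
grip_width: 0.0204
grasp_force: 59.2
0.2 [-7.8 -4.4]
0.4 [-16.4  -7.2]
0.6 [-25.3  -8.2]
0.8 [-34.2  -7.5]
1.0 [-42.9  -4.9]
1.2 [-50.8  -0.7]
1.4 [-57.8   5. ]
1.6 [-63.5  11.9]
```

```bash
python3 -m inch '[-7.8,-4.4,0,0,0,0,5,-16.4,-7.2,0,0,0,0,5,-25.3,-8.2,0,0,0,0,5,-34.2,-7.5,0,0,0,0,5,-42.9,-4.9,0,0,0,0,5,-50.8,-0.7,0,0,0,0,5,-57.8,5,0,0,0,0,5,-63.5,11.9,0,0,0,0,5]'; python3 -m inch '[0,0,0,0,0,0,5]'; python3 arc.py -146.5 .2 .4 .6 .8 1 1.2 1.4 1.6;python3 arc.py -238.2 .2 .4 .6 .8 1 1.2 1.4 1.6
```

```text
clock: 14.58
eef_pos: [0.5857, -0.2834, 0.119]
tool_rot: [0.891, 0.453, 0.001, 0.004]
ft_force: [3.1, -5.5, 1.3]
grip_width: 0.0204
grasp_force: 59.2
clock: 14.67
eef_pos: [0.5845, -0.2817, 0.1189]
tool_rot: [0.891, 0.454, 0.0, 0.002]
ft_force: [-1.1, -2.8, 3.3]
grip_width: 0.0207
grasp_force: 59.5
0.2 [-4.2  8. ]
0.4 [-6.7 16.6]
0.6 [-7.5 25.5]
0.8 [-6.4 34.5]
1.0 [-3.6 43. ]
1.2 [ 0.8 50.8]
1.4 [ 6.7 57.6]
1.6 [13.8 63.1]
0.2 [8.1 3.9]
0.4 [16.8  6.2]
0.6 [25.7  6.7]
0.8 [34.6  5.4]
1.0 [43.1  2.4]
1.2 [50.8 -2.3]
1.4 [57.4 -8.4]
1.6 [ 62.6 -15.7]
```

```bash
python3 -m inch '[-4.2,8,0,0,0,0,5,-6.7,16.6,0,0,0,0,5,-7.5,25.5,0,0,0,0,5,-6.4,34.5,0,0,0,0,5,-3.6,43,0,0,0,0,5,0.8,50.8,0,0,0,0,5,6.7,57.6,0,0,0,0,5,13.8,63.1,0,0,0,0,5]'; python3 -m inch '[8.1,3.9,0,0,0,0,5,16.8,6.2,0,0,0,0,5,25.7,6.7,0,0,0,0,5,34.6,5.4,0,0,0,0,5,43.1,2.4,0,0,0,0,5,50.8,-2.3,0,0,0,0,5,57.4,-8.4,0,0,0,0,5,62.6,-15.7,0,0,0,0,5]';  python3 -m inch '[0,0,0,0,0,0,5]'
python3 - <<'E'
from h import *
o=bot.get_obs();c=np.array([.6216,-.2555]);d=o['eef_pos'][:2]-c
print(np.linalg.norm(d),np.degrees(np.arctan2(d[1],d[0])))
b=bot.camera('scene');cv2.imwrite('pics/s2.png',b)
w=bot.camera('wrist');cv2.imwrite('pics/w8.png',w)
for n in('scene','wrist'):
 for t,z in(('slim_jar_center',.054),('jaw',.01)):
  for q in bot.spot_point(n,t)[:2]:print(n,t,q['uv'],q['confidence'],at(n,q['uv'],z,o))
cv2.imwrite('pics/s2c.png',np.hstack([cv2.resize(b[190:330,240:400],(560,490)),]))
E
python3 arc.py 30.1 .1 .2 .3 .4 .5 .6 .7 .8
```

```text
clock: 15.33
eef_pos: [0.5964, -0.2179, 0.1188]
tool_rot: [0.891, 0.454, -0.002, -0.0]
ft_force: [-6.4, -0.8, 8.8]
grip_width: 0.0206
grasp_force: 60.2
clock: 16.0
eef_pos: [0.66, -0.2325, 0.1187]
tool_rot: [0.891, 0.454, -0.001, -0.001]
ft_force: [-7.0, 2.4, 8.6]
grip_width: 0.0207
grasp_force: 60.3
clock: 16.08
eef_pos: [0.6609, -0.2342, 0.1188]
tool_rot: [0.891, 0.454, -0.0, 0.0]
ft_force: [-3.1, 0.3, 8.3]
grip_width: 0.0209
grasp_force: 60.0
0.044653268115593066 28.4225638082581
scene slim_jar_center [315.9, 280.4] 0.95 [ 0.52956675 -0.37802512]
scene slim_jar_center [155.4, 162.6] 0.76 [0.40405649 0.33986325]
scene jaw [311.9, 275.0] 0.58 [ 0.5571098  -0.33530285]
wrist jaw [230.4, 354.1] 0.6 [ 0.55766921 -0.34018071]
0.1 [ 2.1 -4. ]
0.2 [ 3.7 -8.2]
0.3 [  4.9 -12.5]
0.4 [  5.7 -16.9]
0.5 [  6.1 -21.4]
0.6 [  5.9 -25.9]
0.7 [  5.4 -30.4]
0.8 [  4.4 -34.8]
```

View pics/s2c.png

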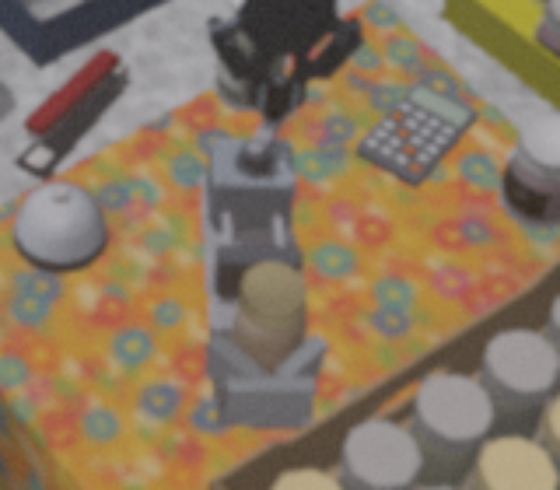

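The scene crop shows the jar upright in the V at about (270,310) and the jaw just short of it. I continue slowly and watch the tangential force.

```bash
cat > ft.py <<'E'
from h import *
import sys
o=bot.get_obs();c=np.array([.6216,-.2555]);d=o['eef_pos'][:2]-c;p=np.arctan2(d[1],d[0])
f=o['ft_force'];print('phi %.1f r %.1f drag %.1f rad %.1f clock %.1f torque'%(np.degrees(p),1e3*np.linalg.norm(d),-(f[0]*np.sin(p)-f[1]*np.cos(p)),f[0]*np.cos(p)+f[1]*np.sin(p),o['clock']),np.round(o['ft_torque'],2))
E
python3 -m inch '[1.1,-2,0,0,0,0,5,2.1,-4,0,0,0,0,5,3,-6.1,0,0,0,0,5,3.7,-8.2,0,0,0,0,5]'|grep force;python3 ft.py; python3 -m inch '[0.6,-2.1,0,0,0,0,5,1.2,-4.3,0,0,0,0,5,1.6,-6.5,0,0,0,0,5,2,-8.7,0,0,0,0,5]'|grep force;python3 ft.py; python3 arc.py 7.2 .05 .1 .15 .2 .25 .3 .35 .4
```

```text
ft_force: [-6.0, 4.2, 9.6]
grasp_force: 60.1
phi 20.0 r 44.6 drag 6.0 rad -4.2 clock 16.7 torque [ 0.82  1.09 -0.04]
ft_force: [-4.5, 4.2, 8.3]
grasp_force: 60.1
phi 9.0 r 44.6 drag 4.9 rad -3.8 clock 17.1 torque [ 0.93  1.02 -0.04]
0.05 [ 0.2 -2.2]
0.1 [ 0.3 -4.5]
0.15 [ 0.3 -6.7]
0.2 [ 0.2 -9. ]
0.25 [  0.  -11.2]
0.3 [ -0.3 -13.4]
0.35 [ -0.8 -15.7]
0.4 [ -1.3 -17.8]
```

```bash
python3 -m inch '[0.2,-2.2,0,0,0,0,5,0.3,-4.5,0,0,0,0,5,0.3,-6.7,0,0,0,0,5,0.2,-9,0,0,0,0,5]'|grep _force;python3 ft.py; python3 -m inch '[-0.2,-2.2,0,0,0,0,5,-0.5,-4.4,0,0,0,0,5,-1,-6.7,0,0,0,0,5,-1.5,-8.8,0,0,0,0,5]'|grep _force;python3 ft.py; python3 arc.py -15.7 .05 .1 .15 .2 ;python3 arc.py -27.2 .05 .1 .15 .2;python3 arc.py -38.6 .05 .1 .15 .2;python3 arc.py -50.1 .05 .1 .15 .2
```

```text
ft_force: [-4.0, 4.9, 8.1]
grasp_force: 60.1
phi -2.1 r 44.7 drag 4.7 rad -4.2 clock 17.4 torque [1.15 0.78 0.05]
ft_force: [-2.2, 6.6, 8.1]
grasp_force: 60.1
phi -13.2 r 44.7 drag 5.9 rad -3.7 clock 17.7 torque [ 1.28  0.62 -0.  ]
0.05 [-0.7 -2.1]
0.1 [-1.4 -4.3]
0.15 [-2.3 -6.3]
0.2 [-3.3 -8.4]
0.05 [-1.1 -2. ]
0.1 [-2.3 -3.9]
0.15 [-3.5 -5.8]
0.2 [-4.9 -7.5]
0.05 [-1.4 -1.7]
0.1 [-3.  -3.4]
0.15 [-4.6 -4.9]
0.2 [-6.3 -6.4]
0.05 [-1.8 -1.4]
0.1 [-3.6 -2.7]
0.15 [-5.5 -3.9]
0.2 [-7.4 -5. ]
```

```bash
python3 -m inch '[-0.7,-2.1,0,0,0,0,5,-1.4,-4.3,0,0,0,0,5,-2.3,-6.3,0,0,0,0,5,-3.3,-8.4,0,0,0,0,5]'|grep t_force;python3 ft.py; python3 -m inch '[-1.1,-2,0,0,0,0,5,-2.3,-3.9,0,0,0,0,5,-3.5,-5.8,0,0,0,0,5,-4.9,-7.5,0,0,0,0,5]'|grep t_force;python3 ft.py
python3 - <<'E'
from h import *
o=bot.get_obs()
for n in('scene','top','wrist'):
 bot.camera(n)
 for t,z in(('slim_jar_center',.054),('jaw',.01)):
  for q in bot.spot_point(n,t)[:3]:
   p=at(n,q['uv'],z,o)
   if p[1]<0:print(n,t,q['confidence'],p,'y %.4f'%(p@[.588,.809]))
E
```

```text
ft_force: [-1.9, 6.1, 7.6]
phi -24.2 r 44.7 drag 4.8 rad -4.2 clock 18.1 torque [1.33 0.27 0.04]
ft_force: [0.1, 6.0, 5.5]
phi -35.3 r 44.7 drag 5.0 rad -3.4 clock 18.4 torque [ 1.25 -0.1  -0.03]
scene slim_jar_center 0.89 [ 0.52751567 -0.37949696] y 0.0032
scene jaw 0.73 [ 0.56359578 -0.35341525] y 0.0455
top slim_jar_center 0.57 [ 0.54208041 -0.38201193] y 0.0097
```

```bash
python3 -m inch '[-1.4,-1.7,0,0,0,0,5,-3,-3.4,0,0,0,0,5,-4.6,-4.9,0,0,0,0,5,-6.3,-6.4,0,0,0,0,5]'|grep t_force;python3 ft.py|tee f; python3 -c "exit(float(open('f').read().split()[5])>6.6)" && python3 -m inch '[-1.8,-1.4,0,0,0,0,5,-3.6,-2.7,0,0,0,0,5,-5.5,-3.9,0,0,0,0,5,-7.4,-5,0,0,0,0,5]'|grep t_force;python3 ft.py;for a in -61.6 -73.0 -84.5 -96; do python3 arc.py $a .05 .1 .15 .2;done
```

```text
ft_force: [2.8, 5.3, 4.3]
phi -46.5 r 44.8 drag 5.7 rad -1.9 clock 19.2 torque [ 1.16 -0.37 -0.01]
ft_force: [5.1, 5.4, 4.6]
phi -57.7 r 44.9 drag 7.2 rad -1.8 clock 19.5 torque [ 0.9  -0.7  -0.01]
0.05 [-2. -1.]
0.1 [-4.1 -1.9]
0.15 [-6.2 -2.8]
0.2 [-8.3 -3.5]
0.05 [-2.2 -0.6]
0.1 [-4.4 -1.1]
0.15 [-6.6 -1.5]
0.2 [-8.8 -1.8]
0.05 [-2.2 -0.2]
0.1 [-4.5 -0.2]
0.15 [-6.7 -0.1]
0.2 [-9.  0.]
0.05 [-2.2  0.3]
0.1 [-4.4  0.7]
0.15 [-6.6  1.2]
0.2 [-8.8  1.8]
```

```bash
python3 -m inch '[-2,-1,0,0,0,0,5,-4.1,-1.9,0,0,0,0,5]'|grep t_force;python3 ft.py|tee f; python3 -c "exit(float(open('f').read().split()[5])>7.4)" && python3 -m inch '[-2.1,-0.9,0,0,0,0,5,-4.2,-1.6,0,0,0,0,5]'|grep t_force;python3 ft.py
```

```text
ft_force: [4.0, 3.2, 4.4]
phi -63.4 r 44.9 drag 5.1 rad -1.1 clock 19.7 torque [ 0.74 -0.86 -0.03]
ft_force: [3.8, 2.8, 3.5]
phi -69.1 r 45.0 drag 4.5 rad -1.3 clock 19.8 torque [ 0.64 -0.9  -0.05]
```

```bash
python3 -m inch '[-2.2,-0.6,0,0,0,0,5,-4.4,-1.1,0,0,0,0,5,-6.6,-1.5,0,0,0,0,5,-8.8,-1.8,0,0,0,0,5]'|grep t_force;python3 ft.py|tee f; python3 -c "exit(float(open('f').read().split()[5])>6.9)" && python3 -m inch '[-2.2,-0.2,0,0,0,0,5,-4.5,-0.2,0,0,0,0,5,-6.7,-0.1,0,0,0,0,5,-9,0,0,0,0,0,5]'|grep t_force;python3 ft.py
python3 - <<'E'
from h import *
o=bot.get_obs()
for n in('scene','top'):
 b=bot.camera(n)
 for t,z in(('slim_jar_center',.054),('jaw',.01)):
  for q in bot.spot_point(n,t)[:3]:
   p=at(n,q['uv'],z,o)
   if p[1]<0:print(n,t,q['confidence'],p,'y %.4f'%(p@[.588,.809]))
E
```

```text
ft_force: [5.1, 0.9, 3.5]
phi -80.5 r 45.1 drag 5.2 rad -0.1 clock 20.2 torque [ 0.33 -1.05 -0.02]
ft_force: [6.5, 1.0, 2.4]
phi -91.8 r 45.1 drag 6.5 rad -1.2 clock 20.5 torque [ 0.07 -1.12  0.  ]
scene slim_jar_center 0.77 [ 0.5211962  -0.38836032] y -0.0077
scene jaw 0.74 [ 0.55571325 -0.35078055] y 0.0430
```

```bash
python3 -m inch '[-2.2,0.3,0,0,0,0,5,-4.4,0.7,0,0,0,0,5]'|grep t_force;python3 ft.py|tee f; python3 -c "exit(float(open('f').read().split()[5])>7)" && python3 -m inch '[-2.2,0.5,0,0,0,0,5,-4.4,1.1,0,0,0,0,5]'|grep t_force;python3 ft.py; for a in -107.4 -118.9 -130.4 ; do python3 arc.py $a .05 .1 .15 .2;done
```

```text
ft_force: [6.4, -0.9, 3.1]
phi -97.7 r 45.2 drag 6.5 rad 0.0 clock 21.0 torque [-0.08 -1.11  0.01]
ft_force: [5.6, -1.4, 2.8]
phi -103.6 r 45.2 drag 5.7 rad 0.1 clock 21.1 torque [-0.21 -1.12  0.  ]
0.05 [-2.1  0.7]
0.1 [-4.2  1.6]
0.15 [-6.3  2.5]
0.2 [-8.3  3.5]
0.05 [-1.9  1.1]
0.1 [-3.8  2.4]
0.15 [-5.6  3.7]
0.2 [-7.4  5.1]
0.05 [-1.7  1.5]
0.1 [-3.3  3.1]
0.15 [-4.8  4.7]
0.2 [-6.2  6.5]
```

```bash
python3 -m inch '[-2.1,0.7,0,0,0,0,5,-4.2,1.6,0,0,0,0,5]'|grep t_force;python3 ft.py|tee f; python3 -c "exit(float(open('f').read().split()[5])>7.2)" && python3 -m inch '[-2.1,0.9,0,0,0,0,5,-4.1,1.9,0,0,0,0,5]'|grep t_force;python3 ft.py|tee f;python3 -c "exit(float(open('f').read().split()[5])>7.2)" && python3 -m inch '[-1.9,1.1,0,0,0,0,5,-3.8,2.4,0,0,0,0,5]'|grep t_force;python3 ft.py
```

```text
ft_force: [5.0, -2.5, 3.5]
phi -109.3 r 45.2 drag 5.6 rad 0.7 clock 21.3 torque [-0.4  -1.04  0.04]
ft_force: [5.5, -2.5, 2.1]
phi -115.0 r 45.3 drag 6.0 rad -0.1 clock 21.5 torque [-0.47 -1.06  0.02]
ft_force: [4.6, -3.2, 2.7]
phi -120.6 r 45.3 drag 5.6 rad 0.5 clock 21.6 torque [-0.72 -0.92 -0.03]
```

```bash
for i in 1; do python3 -m inch '[-1.8,1.3,0,0,0,0,5,-3.6,2.7,0,0,0,0,5]'|grep t_force;done;python3 ft.py|tee f; python3 -c "exit(float(open('f').read().split()[5])>7.2)" && python3 -m inch '[-1.7,1.5,0,0,0,0,5,-3.3,3.1,0,0,0,0,5]'|grep t_force;python3 ft.py|tee f;python3 -c "exit(float(open('f').read().split()[5])>7.2)" && python3 -m inch '[-1.5,1.6,0,0,0,0,5,-2.9,3.4,0,0,0,0,5]'|grep t_force;python3 ft.py; for a in -141.8 -153.3 -164.7 -176.2 -187.6; do python3 arc.py $a .05 .1 .15 .2;done
```

```text
ft_force: [3.6, -4.8, 3.1]
phi -126.3 r 45.4 drag 5.7 rad 1.8 clock 21.8 torque [-0.77 -0.84  0.04]
ft_force: [3.2, -4.5, 3.2]
phi -132.0 r 45.4 drag 5.4 rad 1.3 clock 22.0 torque [-0.89 -0.72  0.05]
ft_force: [3.1, -7.4, 4.3]
phi -137.6 r 45.4 drag 7.5 rad 2.7 clock 22.1 torque [-1.04 -0.55  0.  ]
0.05 [-1.3  1.8]
0.1 [-2.6  3.7]
0.15 [-3.8  5.6]
0.2 [-4.8  7.6]
0.05 [-1.  2.]
0.1 [-1.8  4.1]
0.15 [-2.6  6.2]
0.2 [-3.2  8.4]
0.05 [-0.5  2.2]
0.1 [-1.   4.4]
0.15 [-1.3  6.6]
0.2 [-1.5  8.9]
0.05 [-0.1  2.2]
0.1 [-0.1  4.5]
0.15 [0.1 6.7]
0.2 [0.3 9. ]
0.05 [0.4 2.2]
0.1 [0.8 4.4]
0.15 [1.4 6.6]
0.2 [2.1 8.7]
```

7.5 N may be the onset of the bite, so I advance by 0.05–0.1 rad.

```bash
python3 -m inch '[-1.3,1.8,0,0,0,0,5]'|grep t_force;python3 ft.py;python3 -m inch '[-1.3,1.9,0,0,0,0,5]'|grep t_force;python3 ft.py
```

```text
ft_force: [2.4, -5.4, 2.6]
phi -140.4 r 45.4 drag 5.7 rad 1.6 clock 22.2 torque [-1.06 -0.48 -0.03]
ft_force: [2.1, -5.1, 3.6]
phi -143.4 r 45.4 drag 5.3 rad 1.3 clock 22.3 torque [-1.11 -0.45 -0.01]
```

```bash
python3 -m inch '[-1.1,2,0,0,0,0,5,-2.1,3.9,0,0,0,0,5]'|grep t_force;python3 ft.py|tee f; python3 -c "exit(float(open('f').read().split()[5])>7.6)" && python3 -m inch '[-1,2,0,0,0,0,5,-1.8,4.1,0,0,0,0,5]'|grep t_force;python3 ft.py|tee f;python3 -c "exit(float(open('f').read().split()[5])>7.6)" && python3 -m inch '[-0.7,2.1,0,0,0,0,5,-1.4,4.3,0,0,0,0,5]'|grep t_force;python3 ft.py
```

```text
ft_force: [1.2, -7.0, 3.2]
phi -148.8 r 45.4 drag 6.6 rad 2.6 clock 22.5 torque [-1.26 -0.26  0.07]
ft_force: [0.8, -7.1, 3.6]
phi -154.1 r 45.4 drag 6.7 rad 2.4 clock 22.6 torque [-1.54 -0.07  0.02]
ft_force: [0.6, -9.0, 3.6]
phi -159.4 r 45.4 drag 8.7 rad 2.6 clock 22.8 torque [-1.73 -0.08  0.02]
```

```bash
python3 -m inch '[0,0,0,0,0,0,5,0,0,0,0,0,0,5]'|grep t_force;python3 ft.py
```

```text
ft_force: [-0.0, -7.2, 3.8]
phi -160.0 r 45.4 drag 6.8 rad 2.5 clock 23.0 torque [-1.48  0.02 -0.02]
```

```bash
python3 -m inch '[-0.5,2.2,0,0,0,0,5]'|grep t_force;python3 ft.py
```

```text
ft_force: [-0.9, -8.7, 4.2]
phi -161.8 r 45.4 drag 8.0 rad 3.6 clock 23.1 torque [-1.84  0.07 -0.01]
```

```bash
python3 -m inch '[0.6,-1.8,0,0,0,0,5,1,-3.2,0,0,0,0,5,1,-3.2,0,0,0,0,5]'|grep t_force;python3 ft.py;python3 -m inch '[0,0,0,0,0,0,25,0,0,0,0,0,0,50,0,0,0,0,0,0,70,0,0,0,0,0,0,70,0,0,0,0,0,0,70]';python3 -m inch '[0,0,15,0,0,0,70,0,0,50,0,0,0,70,0,0,90,0,0,0,70,0,0,120,0,0,0,70,0,0,120,0,0,0,70,0,0,120,0,0,0,70,0,0,120,0,0,0,70]'
python3 - <<'E'
from h import *
n='wrist'
for k in(0,):
  o=bot.get_obs();w=bot.camera(n);cv2.imwrite('pics/w9.png',w)
  for t,z in(('slim_jar_center',.054),('jaw',.01)):
   for q in bot.spot_point(n,t)[:3]:
    p=at(n,q['uv'],z,o);print(t,q['confidence'],p,'y %.4f'%(p@[.588,.809]))
E
```

```text
ft_force: [-2.1, -1.2, 8.3]
phi -161.7 r 45.5 drag 0.5 rad 2.4 clock 23.3 torque [-0.22  0.55  0.06]
clock: 23.72
eef_pos: [0.5786, -0.2685, 0.1169]
tool_rot: [0.891, 0.454, -0.0, -0.001]
ft_force: [0.1, 0.2, 0.1]
grip_width: 0.0595
grasp_force: 0.0
clock: 24.3
eef_pos: [0.5787, -0.2685, 0.2369]
tool_rot: [0.891, 0.454, -0.0, -0.0]
ft_force: [0.3, 0.1, -0.4]
grip_width: 0.0597
grasp_force: 0.0
slim_jar_center 0.96 [ 0.52658379 -0.3804151 ] y 0.0019
jaw 0.68 [ 0.54713807 -0.353921  ] y 0.0354
```

View pics/w9.png

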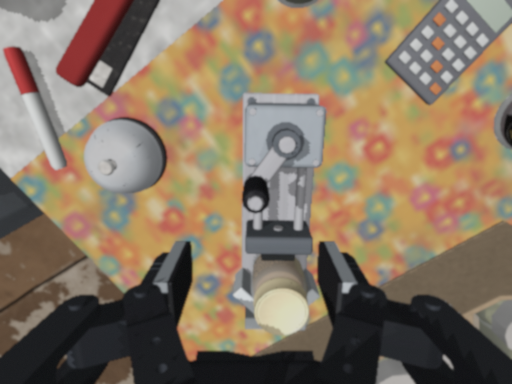

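The jaw is closed against the jar, which stands upright in the V with its lid at (281,312). The gripper is open and clear, so I hand it in.

```bash
python3 -c "
from workcell import bot
print(bot.job_done())"
```

```text
the job is handed in; nothing more can be done
None
```

I stood the slim cream-lidded jar in the V stop and wound the crank clockwise by its grip until the jaw bit. I estimate the squeeze at about 25 N from the wrist force, then let go and handed the job in at about 24 s; no verdict came back.

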